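# Kickstand down, frame stub held upright

### The job

Flip the kickstand of the leaning frame stub down past its spring's dead point until it has snapped fully down. Then take the frame's round top bar in the gripper, bring the frame upright without letting it tip over to the other side, and finish holding it there by the bar, still gripped, so that the foot's clearance can be checked. Leave the screwdriver, the dish and the spanner where they are.

Things in the scene. Friction and masses are not known exactly. Their poses are not given: they have to be found in the camera images.
- stand_base: Grey plate 200 x 150 x 12 mm, fixed to the bench, with two bearing cheeks and two stop posts (124 and 110 mm tall). Origin: centre of its underside; z up. The tilt axis is parallel to its x, 36 mm above its origin. Seen from there the kickstand lies toward -x and -y (yaw near 0: toward the robot and its right), the hub toward +y.
- frame (a joint): Tilt of the frame stub about the base's tilt axis, rad: 0 upright, positive leaning to the hub side (+y of the base), stops at 0.36 and -0.25. It rests at 0.36 when let go; the hub's weight (frame about 1 kg in all, about 1 N at the bar when upright, 3 N at 0.36) still pulls it that way when upright. Nothing latches it.
- frame_grip (a point): Middle of the round top bar (22 mm thick, 104 mm long), 200 mm from the tilt axis. x along the bar, z from the tilt axis to the bar; it tilts with the frame. The bar stands on two 18 mm tubes at x = +-40 mm; between them it is free for 55 mm below, down to an 8 mm plate. The hub (68 mm diameter, 62 mm long along y) is 115 mm below, on the +y side.
- kickstand (a joint): Kickstand angle, rad: 0 folded up (leg points to -x of the frame, 0.26 rad above its x axis), 1.5 fully down against its stop. A tension spring pulls it back up below about 0.5 and snaps it down above about 0.6; flipping it takes about 3 N at the tang.
- kickstand_tang (a point): Middle of the kickstand's kick tang, a round peg 10 mm thick that sticks out 20 mm sideways (-y) from the leg near its end: push it down here, from above. 102 mm along the leg from the pivot; the leg is a 12 mm bar, 130 mm long, with a rubber foot. Axes turn with the leg and equal frame_grip's when folded up.
- kickstand_pivot (a point): Pivot of the kickstand on the frame's -y side, at (-10, -24, 125) mm from the middle of the tilt axis along frame_grip's axes; axes as frame_grip's. The leg and tang swing down about its y axis, in the (leaning) plane of the frame's x and z. The tang's middle is 28 mm further to -y than this point.
- screwdriver: Bystander: screwdriver, green handle, 180 mm long, lying on the bench. Leave it.
- dish: Bystander: small round metal parts dish, 60 mm wide, 22 mm high. Leave it.
- spanner: Bystander: combination spanner, 171 mm long, lying on the bench. Leave it.

How it is judged:
On the way, in this order (a step that is already met when the one before it is completed fails the run):
1. the kickstand has snapped fully down (value of joint kickstand above 1.35 rad), for 0.2 s.
2. the frame is brought upright by its top bar, in the gripper (value of joint frame between -0.08 and 0.08 rad and distance between the grasp point and frame_grip below 0.05 m and contact force between the fingers and stand_base above 3 N), for 0.2 s.
At the end, for the whole second after the job is handed in: The kickstand is fully down (above 1.35 rad) and the frame stands still within 0.08 rad (about 4.5 degrees) of upright, its top bar gripped by the fingers (more than 3 N, gripper within 50 mm of the bar's middle), through the last second (all of step 2 and value of joint kickstand above 1.35 rad and velocity of joint frame between -0.1 and 0.1 rad/s); the arm keeps its last pose, push and grip.
It fails at once if the frame tips over to the other side (value of joint frame below -0.18 rad).
It fails at once if a bystander is moved by more than 30 mm (distance of any of screwdriver, dish, spanner from where it was at the start of the episode above 0.03 m).
It also fails if it takes over 45 s, if anything falls off the work surface, if the arm or the gripper's body presses on something with over 40 N, if the wrist force passes 120 N, or if a joint passes its speed limit or range.

### The arm

A 7-joint arm with a two-finger parallel gripper is mounted at the origin on a cart in front of the work surface, level with it; the furniture and walls round the work are solid. World frame = base frame: x ahead of the robot, y to its left, z up, the work surface at z = 0. Lengths are in m, angles in rad, forces in N, time in s.
With the tool pointing down it reaches from about 0.425 to 0.875 m from the base axis. Payload 4.7 kg.
Tool frame: the origin (TCP) lies midway between the tips of the shut fingers; the grasp point (between the pads) lies 19 mm behind it (ctrl.grip_point_offset is the distance from the TCP to the grasp point, in m); z points along the fingers, y is the line along which they close (so a half turn about z gives the same grasp; the last joint's range is limited). The gripper opens to 87 mm and grips with 3 to 60 N. Pads are 19 mm wide; open, the fingers measure 117 mm over their backs; the gripper's body (75 mm by 190 mm) begins 51 mm behind the grasp point.
Start: joints at [1.13, 0.321, -0.07, 1.45, 0.023, 1.371, -0.057], TCP at [0.286, -0.584, 0.223] pointing down, gripper open.
Joint ranges: [-2.86, 2.86], [-0.3, 2.09], [-1.38, 1.24], [0.06, 2.45], [-1.56, 4.7], [0.09, 2.05], [-2.69, 2.69]. Speed limits (rad/s): [2.57, 2.57, 3.14, 3.14, 3.14, 3.14, 3.14].

### API

Orientations are given as a rotation vector (axis times angle).
In Python, from bench import ctrl gives the robot as it stands.
- The arm moves only by the tool move_arm, never from a script. Its argument "increments" is text: rows parted by semicolons, each of 7 numbers parted by spaces: the shift along the world's x, y, z in mm, then the turn, a rotation vector about the world's x, y, z in degrees, then the closure in counts, from 0 (fully open) to 255 (shut). A call has exactly 8 rows; each row shifts and turns the commanded pose from where the row before left it; what a row does not reach is not made up. A row lasts 1/12 s, in which the tool goes at most 41.7 mm and 7.16 degrees, less where a joint would pass 70% of its speed; a pose out of reach is approached as far as the arm can. A call with a gripper value outside its range is refused whole. The fingers move at their own pace and stop on an object; "grip_force" is the grip in N (left out, the last holds). Time passes only in rows, so rows that do not move let the fingers close, or fill a call up. It gives the time, the measured TCP pose, the force, the opening and the grip force at its end, in the units of the state.
- ctrl.get_state(): the state, without advancing time (a new reading comes with each control period).
- ctrl.get_image(name): name is "side" or "top"; returns a dict with "frame" (480x640x3 uint8, red, green, blue), "depth" (480x640 float32, m along the optical axis (not along the pixel's ray), 0 where there is no reading), "fx", "fy", "cx", "cy" (pixels), "position" and "orientation" of the camera in the world. Camera axes: x right, y down, z forward; pixel columns grow to the right and rows downward; lengths in m; the calibration is good to about 2 mm. A picture is of the moment at which its call begins.
- ctrl.close_job(): hands the job in; it is judged then, once.
Trained networks look in a picture, given as the dict that the camera call returned (one of the last four; its "shot" number tells which), for a name from the list of things; names that differ only in an ending like _2 or _b are one class to them, and where a whole thing is asked for, a point or a joint stands for the part that bears it (a point fixed in the world has none). Each returns a list of dicts, best first, with "score" (0 to 1); they miss things now and then, are a little off and sometimes report something else, mostly with a low value. They report only what shows in the picture. A call takes as long as a camera call.
- ctrl.find_in(target, picture): "centre" ([x, y, z] in m, in world coordinates, good to about 4 mm: the middle of the surface that is visible of it).
- ctrl.silhouettes(target, picture): "region" (480x640 bool, what is visible of it).
The state is a dict: "time": time; "joint_positions": joint angles; "qd": joint speeds; "joint_torque": joint torques, N m; "position": TCP position; "tool_rot": TCP orientation; "ft_force": force on the tool from outside, world axes, zero at the start; "torque": the same for the moment, N m; "grip_width": opening from 0.0 (shut) to 1.0 (fully open); "grip_force": force on a finger pad.
Only numpy, scipy, OpenCV 4.12 (cv2) and the standard library are available. Lean on these libraries where they do the work, as an engineer would, in place of code of your own. Each camera call takes 0.05 s, during which the arm holds its last target. There are 200 camera calls.

## Working session

There is one attempt and no reset: what is moved stays moved. The work goes in short steps, Python scripts to look and compute and a tool call to move; the robot and the scene stay as the last step left them, time stands still between calls to the robot, and variables do not carry over. Pictures are saved under pics/ and viewed, at most 10 in all, crops included, and the job is handed in when it is done.

Besides the shell and the picture viewer there is one more tool, called as name(argument=value, ...) on one line, values as JSON. move_arm: Moves the arm, as the interface text tells. Its arguments: {"type":"object","properties":{"increments":{"type":"string"},"grip_force":{"type":"number"}},"required":["increments"]}

```bash
ls; mkdir -p pics
cat > h.py <<'E'
import numpy as np, cv2
from scipy.spatial.transform import Rotation as R
from bench import ctrl
def rot(o):
    o=np.array(o,float)
    return o if o.shape==(3,3) else (R.from_rotvec(o).as_matrix() if o.size==3 else R.from_quat(o).as_matrix())
def cloud(p):
    d=p["depth"]; v,u=np.mgrid[:480,:640]
    c=np.dstack([(u-p["cx"])/p["fx"]*d,(v-p["cy"])/p["fy"]*d,d])
    return c@rot(p["orientation"]).T+np.array(p["position"])
def px(p,w):
    c=(np.array(w)-p["position"])@rot(p["orientation"]); return c[...,:2]/c[...,2:]*[p["fx"],p["fy"]]+[p["cx"],p["cy"]]
E
python3 - <<'E'
from h import *
np.set_printoptions(precision=4,suppress=True)
for n in("side","top"):
    p=ctrl.get_image(n); cv2.imwrite(f"pics/{n}0.png",p["frame"][...,::-1]); print(n,p["position"],p["orientation"])
    for t in("stand_base","frame","frame_grip","kickstand","kickstand_tang","kickstand_pivot","screwdriver","dish","spanner"):
        r=ctrl.find_in(t,p)[:1]; print(t,[(x["centre"],x["score"]) for x in r])
s=ctrl.get_state(); print(s["time"],s["position"],s["tool_rot"],s["ft_force"])
E
```

```text
pics
side [ 0.4982 -0.6817  0.675 ] [-2.175   0.14   -0.0932]
stand_base [([0.5672, -0.0481, 0.0422], 0.87)]
frame [([0.5718, -0.0357, 0.1432], 0.85)]
frame_grip [([0.5678, -0.0314, 0.1441], 0.73)]
kickstand [([0.4897, -0.011, 0.1911], 0.82)]
kickstand_tang [([0.4898, -0.0112, 0.1914], 0.91)]
kickstand_pivot [([0.5735, -0.0351, 0.1516], 0.87)]
screwdriver [([0.4907, 0.2813, 0.0244], 0.56)]
dish [([0.7775, 0.0549, 0.0151], 0.8)]
spanner [([0.7908, -0.1827, 0.0031], 0.81)]
top [0.5568 0.0423 1.1445] [-2.1625  2.193  -0.0853]
stand_base [([0.5586, -0.0489, 0.0195], 0.69)]
frame [([0.5743, -0.0143, 0.179], 0.69)]
frame_grip [([0.5728, -0.0142, 0.1794], 0.93)]
kickstand [([0.4935, -0.0187, 0.187], 0.93)]
kickstand_tang [([0.4952, -0.0108, 0.1878], 0.78)]
kickstand_pivot [([0.5752, -0.0174, 0.1816], 0.93)]
screwdriver [([0.4854, 0.2797, 0.0265], 0.8)]
dish [([0.7764, 0.043, 0.0047], 0.71)]
spanner [([0.7796, -0.1718, 0.0063], 0.88)]
1.0 [ 0.2856 -0.5839  0.2226] [3.0606 0.7083 0.    ] [ 0.6504 -0.0714 -0.2343]
```

View pics/side0.png

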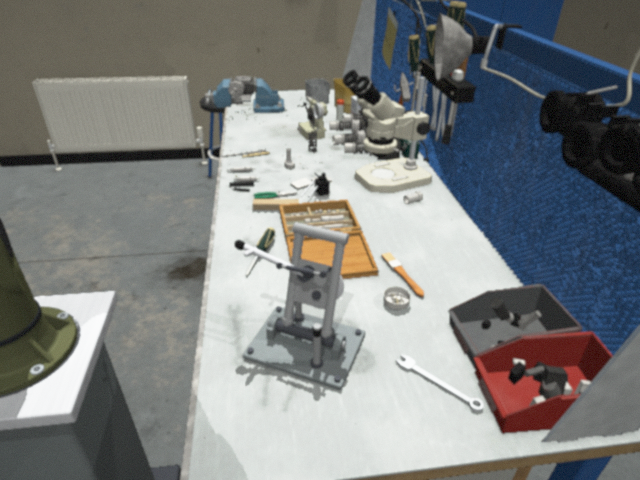

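View pics/top0.png

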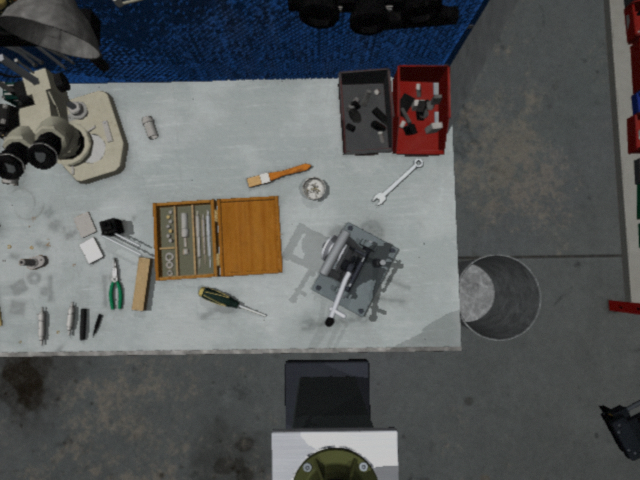

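The side view shows the frame at about (312,290) with the leg and foot pointing to the robot at (240,244). In the top view the plate is at (360,270) and clearly yawed, and the foot is at (329,322). Next I fit the plate and the bar.

```bash
cat >> h.py <<'E'
def fit():
    P=[cloud(ctrl.get_image(n)).reshape(-1,3) for n in("top","side")]
    P=[q[np.hypot(q[:,0]-.565,q[:,1]+.04)<.2] for q in P]
    return P
E
python3 - <<'E'
from h import *
from scipy.optimize import minimize
np.set_printoptions(precision=4,suppress=True)
P=fit()
for n,q in zip("ts",P):
    a=q[(q[:,2]>.007)&(q[:,2]<.018)]
    r=cv2.minAreaRect((a[:,:2]*1000).astype(np.float32)); print(n,len(a),r,np.median(a[:,2]))
    b=q[q[:,2]>.212]; print("high",len(b),b.mean(0) if len(b) else 0)
    if len(b)>5:
        print(cv2.minAreaRect((b[:,:2]*1000).astype(np.float32)),b[:,2].max())
# model-based check
def model(c,yaw,th):
    Rb=R.from_euler('z',yaw).as_matrix(); Rt=Rb@R.from_euler('x',-th).as_matrix()
    o=np.array([c[0],c[1],.036]); g=o+Rt@[0,0,.2]; pv=o+Rt@[-.010,-.024,.125]
    d=np.array([-np.cos(.26),0,np.sin(.26)]); 
    return g,pv,pv+Rt@(d*.102+[0,-.028,0]),pv+Rt@(d*.13)
a=P[0][(P[0][:,2]>.007)&(P[0][:,2]<.018)]
(c,wh,ang)=cv2.minAreaRect((a[:,:2]).astype(np.float32)*1000)
for y in (ang,ang-90): print(y,*model(np.array(c)/1000,np.radians(y),.36))
E
```

```text
t 2802 ((566.5635986328125, -38.78253173828125), (395.01751708984375, 353.4438781738281), 28.274991989135742) 0.013075073934298631
high 1742 [0.5672 0.0297 0.8727]
((545.6025390625, 15.305564880371094), (57.52287292480469, 200.07937622070312), 77.28191375732422) 1.1445032161249087
s 4248 ((635.334228515625, -21.567779541015625), (298.17376708984375, 295.12469482421875), 60.40577697753906) 0.01095278074235756
high 712 [ 0.5921 -0.0064  0.226 ]
((590.896240234375, -4.173271179199219), (21.372507095336914, 103.68059539794922), 63.56178283691406) 0.23433049961867997
28.274986267089844 [0.5332 0.0233 0.2232] [ 0.5475 -0.0245  0.1614] [ 0.4688 -0.0862  0.1958] [ 0.4313 -0.0737  0.1927]
-61.725013732910156 [ 0.6286 -0.0054  0.2232] [ 0.5808 -0.0198  0.1614] [0.5192 0.059  0.1958] [0.5317 0.0965 0.1927]
```

```bash
cat >> h.py <<'E'
def model(c,yaw,th,k=0):
    Rb=R.from_euler('z',yaw).as_matrix(); Rt=Rb@R.from_euler('x',-th).as_matrix()
    o=np.array([c[0],c[1],.036]); g=o+Rt@[0,0,.2]; pv=o+Rt@[-.010,-.024,.125]
    a=.26-k; d=np.array([-np.cos(a),0,np.sin(a)])
    return g,pv,pv+Rt@(d*.102+[0,-.028,0]),pv+Rt@(d*.13)
E
python3 - <<'E'
from h import *
np.set_printoptions(precision=4,suppress=True)
p=ctrl.get_image("top"); C=cloud(p)
m=ctrl.silhouettes("stand_base",p)[0]["region"]; ok=(p["depth"]>0)
q=C[m&ok&(C[...,2]<.022)&(C[...,2]>.005)]
print(len(q),cv2.minAreaRect((q[:,:2]*1000).astype(np.float32)))
q=C[ok&(C[...,2]>.214)&(C[...,2]<.25)&(np.hypot(C[...,0]-.565,C[...,1]+.04)<.2)]
print(len(q),cv2.minAreaRect((q[:,:2]*1000).astype(np.float32)),q.mean(0))
M=model([.560,-.067],np.radians(-26.4),.36); print(*M)
f=cv2.resize(p["frame"][180:360,250:450],None,fx=4,fy=3.3333); f=f[...,::-1].copy()
def draw(p,f,x0,y0,sx,sy):
    for w in M:
        u,v=px(p,w); cv2.circle(f,(int((u-x0)*sx),int((v-y0)*sy)),4,(0,0,255),-1)
f=cv2.resize(p["frame"][190:340,270:430,::-1],None,fx=3.5,fy=3.5).copy(); draw(p,f,270,190,3.5,3.5)
s=ctrl.get_image("side"); h=cv2.resize(s["frame"][215:395,220:380,::-1],None,fx=3,fy=3).copy(); draw(s,h,220,215,3,3)
h=h[:525];o=np.zeros((600,800,3),np.uint8); f=cv2.resize(f,(400,375)); o[:375,:400]=f; h=cv2.resize(h,(400,437)); o[:437,400:]=h
cv2.imwrite("pics/m.png",o[:440])
E
```

```text
2550 ((558.53955078125, -61.743682861328125), (150.64581298828125, 200.01809692382812), 60.916831970214844)
510 ((548.6043090820312, 10.038505554199219), (45.983970642089844, 192.27108764648438), 76.53237915039062) [0.5922 0.0002 0.2327]
[ 0.5913 -0.0039  0.2232] [ 0.5606 -0.0432  0.1614] [ 0.4648 -0.0146  0.1958] [0.4533 0.0232 0.1927]
```

View pics/m.png

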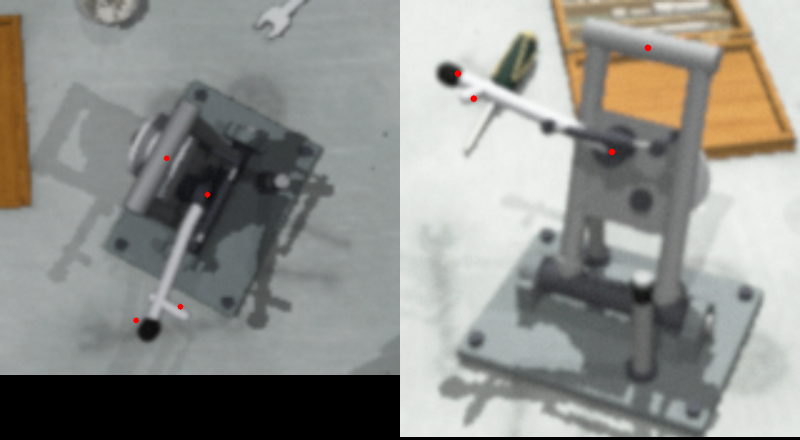

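Run:
```python
from h import *
np.set_printoptions(precision=4,suppress=True)
for k in(0,.3,.6,.75,.9): print(k,*model([.559,-.0625],np.radians(-29),.36,k)[2:])
print(*model([.559,-.0625],np.radians(-29),.36)[:1],*model([.559,-.0625],np.radians(-29),0)[:1])
```

```text
0 [ 0.4663 -0.0058  0.1958] [0.4565 0.0324 0.1927]
0.3 [ 0.4582 -0.0135  0.1675] [0.4462 0.0226 0.1566]
0.6 [ 0.4581 -0.0256  0.1395] [0.4461 0.0073 0.1209]
0.75 [ 0.4611 -0.0329  0.1264] [ 0.4499 -0.002   0.1042]
0.9 [ 0.466  -0.0408  0.1143] [ 0.4563 -0.0122  0.0888]
[ 0.5932 -0.0009  0.2232] [ 0.559  -0.0625  0.236 ]
```

The plate fit gives 200.0 x 150.6 mm and a yaw of about -29°. The bar is at about (0.592, 0, 0.223), which matches the geometry. The overlay puts the tang at about (0.465, -0.012, 0.196). I move above it with the fingers shut.

move_arm(increments="5 20 5 0 0 7 255;10 33 5 0 0 7 255;10 33 5 0 0 7 255;10 33 5 0 0 7 255;10 33 5 0 0 7 255;10 33 5 0 0 7 255;10 33 5 0 0 7 255;10 33 5 0 0 7 255", grip_force=30)

```text
time: 1.92
position: [0.3608, -0.3313, 0.263]
tool_rot: [2.363, 2.069, -0.0]
ft_force: [0.7, 0.1, -0.4]
grip_width: 0.48
grip_force: 0.0
```

move_arm(increments="10 33 5 0 0 7 255;10 33 5 0 0 7 255;10 33 0 0 0 7 255;10 33 0 0 0 7 255;10 33 0 0 0 7 255;10 33 0 0 0 7 255;10 33 0 0 0 7 255;10 30 0 0 0 7 255")

```text
time: 2.58
position: [0.4408, -0.0697, 0.273]
tool_rot: [1.114, 2.936, -0.0]
ft_force: [1.4, 0.3, 0.6]
grip_width: 0.012
grip_force: 0.0
```

move_arm(increments="7 20 0 0 0 6 255;7 20 -5 0 0 6 255;8 16 -10 0 0 1 255;0 0 -10 0 0 0 255;0 0 -13 0 0 0 255;0 0 0 0 0 0 255;0 0 0 0 0 0 255;0 0 0 0 0 0 255")

```text
time: 3.25
position: [0.4626, -0.0166, 0.2351]
tool_rot: [0.787, 3.041, -0.0]
ft_force: [0.3, 1.0, 0.1]
grip_width: 0.006
grip_force: 0.0
```

Run:
```python
from h import *
s=ctrl.get_state();print(s["joint_positions"],s["position"])
o=np.zeros((480,800,3),np.uint8)
p=ctrl.get_image("side"); o[:,:400]=cv2.resize(p["frame"][200:344,200:320,::-1],(400,480))
p=ctrl.get_image("top"); o[:,400:]=cv2.resize(p["frame"][220:364,280:400,::-1],(400,480))
cv2.imwrite("pics/a.png",o)
```

```text
[ 0.64746659 -0.07609493 -0.6297473   1.85384519 -0.04572921  1.34891343
  1.0935589 ] [ 0.46260658 -0.01660732  0.23511503]
```

View pics/a.png

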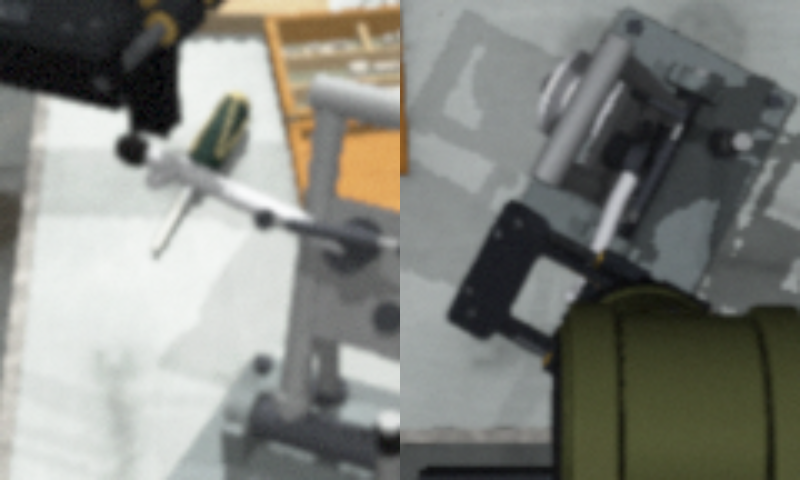

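The fingers sit about 35 mm above the tang, slightly toward the foot: the tip is at (155,130) and the peg at about (168,172) in the left crop. I shift 6 mm toward the frame and descend to contact.

move_arm(increments="3 -2 -8 0 0 0 255;3 -2 -8 0 0 0 255;0 0 -8 0 0 0 255;0 0 -5 0 0 0 255;0 -1 -4 0 0 0 255;0 -1 -4 0 0 0 255;0 -1 -4 0 0 0 255;0 0 0 0 0 0 255")

```text
time: 4.02
position: [0.4701, -0.0236, 0.1939]
tool_rot: [0.785, 3.038, 0.001]
ft_force: [4.4, -0.8, 4.3]
grip_width: 0.004
grip_force: 2.8
```

move_arm(increments="-1 -2 -7 0 0 0 255;-1 -2 -7 0 0 0 255;-1 -2 -7 0 0 0 255;-1 -3 -7 0 0 0 255;-1 -3 -7 0 0 0 255;0 -3 -7 0 0 0 255;0 -3 -7 0 0 0 255;0 0 0 0 0 0 255")

```text
time: 4.68
position: [0.4612, -0.0414, 0.1422]
tool_rot: [-0.785, -3.036, 0.001]
ft_force: [-0.5, -1.5, -0.6]
grip_width: 0.005
grip_force: 0.9
```

Run:
```python
from h import *
o=np.zeros((480,800,3),np.uint8)
p=ctrl.get_image("side"); o[:,:400]=cv2.resize(p["frame"][230:374,200:320,::-1],(400,480))
p=ctrl.get_image("top"); o[:,400:]=cv2.resize(p["frame"][220:364,280:400,::-1],(400,480))
cv2.imwrite("pics/b.png",o)
```

```text
(no output)
```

View pics/b.png

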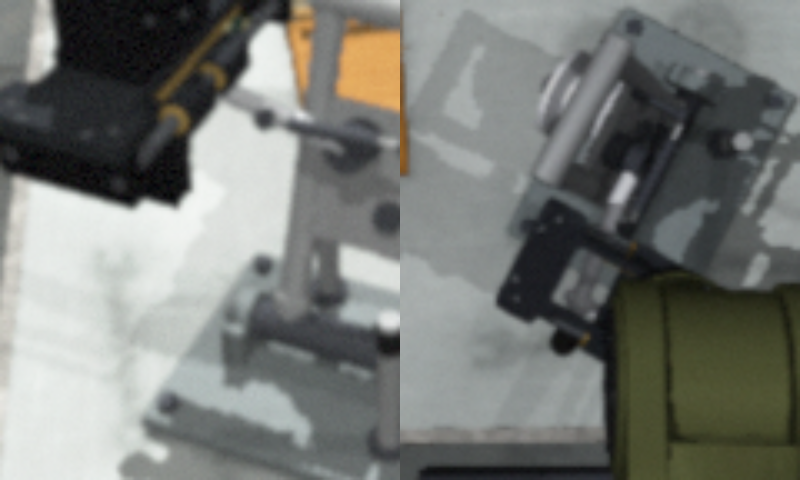

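The fingers slid off the peg on the outer side, and the foot at (565,340) in the right crop is still up. I retract and measure the leg properly.

move_arm(increments="-3 -5 0 0 0 0 255;-5 -9 10 0 0 0 255;-5 -9 20 0 0 0 255;0 -20 20 0 0 0 255;0 -25 20 0 0 0 255;0 -25 20 0 0 0 255;0 -25 0 0 0 0 255;0 -25 0 0 0 0 255")

```text
time: 5.45
position: [0.451, -0.1851, 0.2364]
tool_rot: [0.783, 3.039, -0.001]
ft_force: [0.8, -0.1, -0.6]
grip_width: 0.008
grip_force: 0.0
```

Run:
```python
from h import *
np.set_printoptions(precision=4,suppress=True)
c=np.array([.559,-.0625]);yaw=np.radians(-29)
Rb=R.from_euler('z',yaw).as_matrix(); o0=np.array([*c,.036])
for n in("top","side"):
    p=ctrl.get_image(n); C=cloud(p); ok=p["depth"]>0
    r=ctrl.silhouettes("kickstand",p)
    if r:
        m=r[0]["region"]&ok; q=C[m]; print(n,r[0]["score"],len(q))
        b=(q-o0)@Rb  # base axes
        for lo in np.arange(-.16,0,.01):
            s=b[(b[:,0]>=lo)&(b[:,0]<lo+.01)]
            if len(s): print("%.3f"%(lo+.005),len(s),"y",np.percentile(s[:,1],[5,50,95]),"z+36",np.percentile(s[:,2]+.036,[5,50,95]))
    cv2.imwrite(f"pics/c{n}.png",p["frame"][...,::-1])
print(ctrl.get_state()["position"])
f=cv2.imread("pics/cside.png")[220:310,220:320]; g=cv2.imread("pics/ctop.png")[250:340,290:390]
cv2.imwrite("pics/c.png",np.hstack([cv2.resize(x,(400,360)) for x in(f,g)]))
```

```text
top 0.71 491
-0.155 1 y [0.0056 0.0056 0.0056] z+36 [-0.0031 -0.0031 -0.0031]
-0.145 14 y [-0.0021  0.0111  0.0173] z+36 [-0.0005  0.2076  0.2101]
-0.135 44 y [0.0031 0.0119 0.0196] z+36 [0.2024 0.2083 0.2118]
-0.125 33 y [0.005  0.0119 0.0181] z+36 [0.1198 0.2047 0.2092]
-0.115 46 y [-0.0066  0.0111  0.0198] z+36 [0.1973 0.202  0.2062]
-0.105 57 y [-0.0086  0.0099  0.0211] z+36 [0.194  0.2003 0.2082]
-0.095 28 y [0.0101 0.0158 0.0209] z+36 [0.074  0.1932 0.1983]
-0.085 29 y [0.0113 0.0164 0.022 ] z+36 [0.0131 0.1912 0.1942]
-0.075 30 y [0.006  0.0174 0.0233] z+36 [0.0438 0.1869 0.1911]
-0.065 27 y [0.0132 0.0191 0.0238] z+36 [0.1804 0.1841 0.1884]
-0.055 26 y [0.0064 0.0191 0.0245] z+36 [0.0849 0.1812 0.1855]
-0.045 25 y [0.0151 0.0208 0.0256] z+36 [0.1748 0.1783 0.1814]
-0.035 26 y [0.0098 0.0212 0.0263] z+36 [0.104  0.1745 0.178 ]
-0.025 28 y [0.0139 0.0212 0.0264] z+36 [0.1297 0.1717 0.1753]
-0.015 39 y [0.0133 0.0225 0.0303] z+36 [0.1625 0.1736 0.1776]
-0.005 36 y [0.0137 0.0221 0.0301] z+36 [0.1642 0.1729 0.1774]
side 0.65 213
-0.085 1 y [0.0142 0.0142 0.0142] z+36 [0.1784 0.1784 0.1784]
-0.075 36 y [0.0116 0.0149 0.021 ] z+36 [0.1781 0.1839 0.1873]
-0.065 30 y [0.0131 0.0156 0.0199] z+36 [0.1761 0.1814 0.1849]
-0.055 14 y [0.0149 0.0187 0.021 ] z+36 [0.1779 0.1805 0.1816]
-0.045 14 y [0.0178 0.0202 0.0225] z+36 [0.1753 0.1768 0.1787]
-0.035 4 y [0.016  0.0167 0.0339] z+36 [0.1465 0.165  0.1661]
-0.025 15 y [0.0132 0.0158 0.0172] z+36 [0.1594 0.1643 0.1681]
-0.015 47 y [0.0116 0.0148 0.018 ] z+36 [0.1536 0.1602 0.1661]
-0.005 43 y [0.0121 0.0143 0.0178] z+36 [0.1538 0.161  0.1674]
[ 0.4501 -0.1839  0.2345]
```

View pics/c.png

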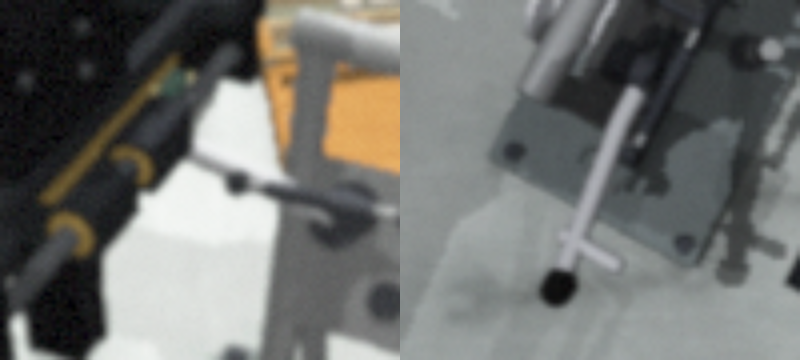

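The leg is still folded. In base axes the peg lies at about (-0.108, 0), so I was 11 mm short in x and 9 mm too far out. The new target is TCP (0.468, -0.005), over both peg and leg.

move_arm(increments="3 30 0 0 0 0 255;4 37 0 0 0 0 255;4 37 0 0 0 0 255;4 37 0 0 0 0 255;2 28 -5 0 0 0 255;0 10 -10 0 0 0 255;0 0 -10 0 0 0 255;0 0 0 0 0 0 255")

```text
time: 6.32
position: [0.4657, -0.0049, 0.2072]
tool_rot: [-0.781, -3.039, 0.002]
ft_force: [-0.7, 0.2, 0.2]
grip_width: 0.003
grip_force: 0.0
```

move_arm(increments="0 -1 -6 0 0 0 255;-1 -2 -6 0 0 0 255;-1 -2 -7 0 0 0 255;-1 -2 -7 0 0 0 255;-1 -2 -7 0 0 0 255;-1 -2 -7 0 0 0 255;-1 -2 -7 0 0 0 255;0 0 0 0 0 0 255")

```text
time: 6.98
position: [0.4611, -0.0196, 0.1612]
tool_rot: [-0.788, -3.041, 0.001]
ft_force: [0.2, -0.7, 2.1]
grip_width: 0.006
grip_force: 0.7
```

Contact is holding with about 2 N upward, so I continue down.

move_arm(increments="0 -2 -7 0 0 0 255;0 -2 -7 0 0 0 255;0 -3 -7 0 0 0 255;1 -3 -7 0 0 0 255;2 -3 -7 0 0 0 255;2 -3 -7 0 0 0 255;0 0 0 0 0 0 255;0 0 0 0 0 0 255")

```text
time: 7.65
position: [0.4663, -0.034, 0.12]
tool_rot: [-0.785, -3.041, -0.001]
ft_force: [-0.6, 0.4, 0.3]
grip_width: 0.005
grip_force: 0.0
```

Run:
```python
from h import *
p=ctrl.get_image("side"); q=ctrl.get_image("top")
cv2.imwrite("pics/d.png",np.hstack([cv2.resize(x,(400,480)) for x in(p["frame"][230:374,220:340,::-1],q["frame"][220:364,280:400,::-1])]))
```

```text
(no output)
```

View pics/d.png

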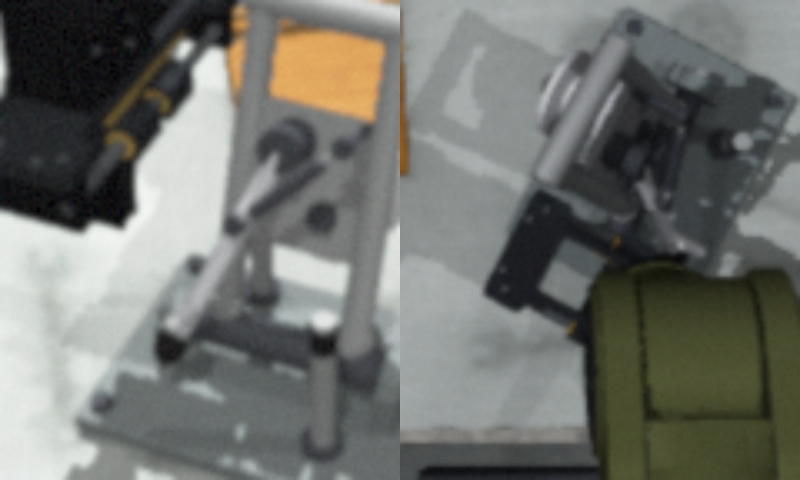

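The kickstand has snapped down: in the left crop the leg now points to the foot at (172,345). Next I retract, open and move over the bar.

move_arm(increments="-5 3 20 0 0 0 255;-3 2 35 0 0 0 255;0 0 38 0 0 0 0;0 0 38 0 0 0 0;10 3 38 0 0 0 0;30 5 12 0 0 0 0;35 7 0 0 0 0 0;30 7 0 0 0 0 0")

```text
time: 8.42
position: [0.5661, -0.0072, 0.3042]
tool_rot: [0.787, 3.036, 0.0]
ft_force: [-0.1, -1.2, -0.2]
grip_width: 0.375
grip_force: 0.0
```

move_arm(increments="20 4 0 0 0 0 0;11 3 -5 0 0 0 0;0 0 -5 0 0 0 0;0 0 -5 0 0 0 0;0 0 0 0 0 0 0;0 0 0 0 0 0 0;0 0 0 0 0 0 0;0 0 0 0 0 0 0")

```text
time: 9.08
position: [0.5942, -0.0003, 0.2874]
tool_rot: [0.786, 3.04, -0.001]
ft_force: [-0.1, 0.3, 0.8]
grip_width: 0.958
grip_force: 0.0
```

Run:
```python
from h import *
p=ctrl.get_image("side"); q=ctrl.get_image("top")
s=ctrl.get_state(); print(s["position"],s["tool_rot"],s["grip_width"],s["joint_positions"])
cv2.imwrite("pics/e.png",np.hstack([cv2.resize(x,(400,480)) for x in(p["frame"][200:368,240:380,::-1],q["frame"][200:344,280:400,::-1])]))
C=cloud(p);ok=(p["depth"]>0)&(C[...,2]>.212)&(C[...,2]<.24)&(np.hypot(C[...,0]-.59,C[...,1])<.07)
b=C[ok]; print(len(b),b.mean(0),cv2.minAreaRect((b[:,:2]*1000).astype(np.float32)))
```

```text
[ 5.94396501e-01 -1.88337664e-04  2.87208736e-01] [ 7.85413028e-01  3.04066359e+00 -4.46223138e-04] 0.9838001688668496 [ 0.53621788  0.24079159 -0.69600203  1.47594669  0.15484845  1.47954447
  0.90574169]
708 [ 0.59216529 -0.00641934  0.22608726] ((591.63330078125, -2.290740966796875), (21.66098976135254, 104.27155303955078), 61.169189453125)
```

View pics/e.png

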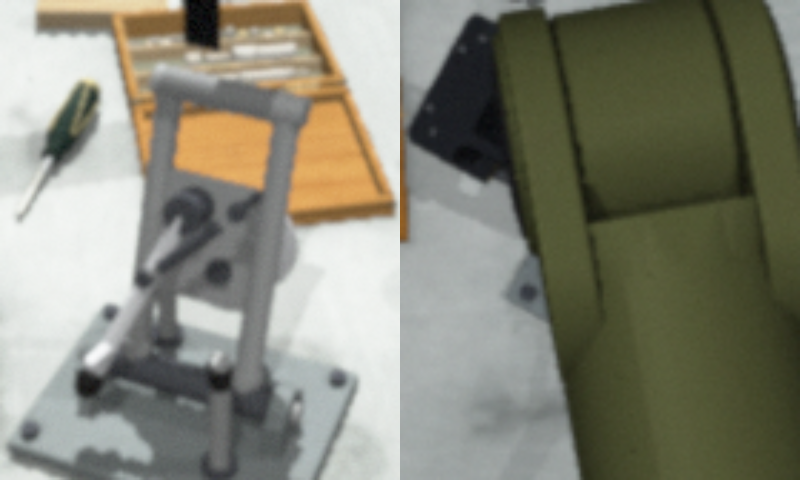

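The bar is at (0.592, -0.002) with the fingers straddling it above, and the kickstand is down (foot at (92,382)). I descend 83 mm and close.

move_arm(increments="-1 -1 -20 0 0 0 0;-1 0 -20 0 0 0 0;0 0 -20 0 0 0 0;0 0 -15 0 0 0 0;0 0 -8 0 0 0 0;0 0 0 0 0 0 255;0 0 0 0 0 0 255;0 0 0 0 0 0 255", grip_force=25)

```text
time: 9.85
position: [0.5933, -0.0008, 0.2049]
tool_rot: [0.785, 3.04, 0.001]
ft_force: [0.6, 0.6, 0.4]
grip_width: 0.851
grip_force: 0.0
```

move_arm(increments="0 0 0 0 0 0 255;0 0 0 0 0 0 255;0 0 0 0 0 0 255;0 0 0 0 0 0 255;0 0 0 0 0 0 255;0 0 0 0 0 0 255;0 0 0 0 0 0 255;0 0 0 0 0 0 255")

```text
time: 10.52
position: [0.5931, 0.0001, 0.2039]
tool_rot: [0.784, 3.041, 0.003]
ft_force: [2.4, 3.5, 1.4]
grip_width: 0.255
grip_force: 5.5
```

move_arm(increments="-2 -3.8 1.5 0 0 0 255;-2 -3.8 1.5 0 0 0 255;-2 -3.8 1.4 0 0 0 255;-2.2 -3.8 1.3 0 0 0 255;-2.2 -3.8 1.2 0 0 0 255;-2.2 -3.8 1.1 0 0 0 255;-2.2 -3.8 0.9 0 0 0 255;-2 -3.8 0.8 0 0 0 255")

```text
time: 11.18
position: [0.5763, -0.0302, 0.215]
tool_rot: [0.783, 3.04, 0.004]
ft_force: [2.0, 4.9, 1.8]
grip_width: 0.244
grip_force: 25.0
```

move_arm(increments="-2.2 -3.9 0.8 0 0 0 255;-2.2 -3.9 0.7 0 0 0 255;-2.2 -3.9 0.5 0 0 0 255;-2.2 -3.9 0.4 0 0 0 255;-2.2 -3.9 0.3 0 0 0 255;-2.2 -3.9 0.2 0 0 0 255;-2.2 -3.9 0.1 0 0 0 255;-2 -3.8 0 0 0 0 255")

```text
time: 11.85
position: [0.5578, -0.0634, 0.2159]
tool_rot: [-0.786, -3.041, 0.001]
ft_force: [1.1, 2.6, 3.0]
grip_width: 0.246
grip_force: 25.1
```

move_arm(increments="0 0 0 0 0 0 255;0 0 0 0 0 0 255;0 0 0 0 0 0 255;0 0 0 0 0 0 255;0 0 0 0 0 0 255;0 0 0 0 0 0 255;0 0 0 0 0 0 255;0 0 0 0 0 0 255")

```text
time: 12.52
position: [0.5582, -0.0626, 0.2159]
tool_rot: [-0.785, -3.042, 0.0]
ft_force: [1.5, 1.5, -1.7]
grip_width: 0.242
grip_force: 25.1
```

Run:
```python
from h import *
np.set_printoptions(precision=4,suppress=True)
p=ctrl.get_image("side"); q=ctrl.get_image("top")
s=ctrl.get_state(); print(s["position"],s["qd"],s["ft_force"],s["grip_width"],s["grip_force"])
cv2.imwrite("pics/f.png",np.hstack([cv2.resize(x,(400,480)) for x in(p["frame"][200:380,230:380,::-1],q["frame"][200:344,280:400,::-1])]))
C=cloud(p);Rb=R.from_euler('z',np.radians(-29)).as_matrix()
b=(C-[.559,-.0625,0])@Rb; m=(p["depth"]>0)&(abs(b[...,0]-.04)<.015)&(abs(b[...,1])<.08)&(b[...,2]>.13)&(b[...,2]<.215)
for lo in np.arange(.13,.215,.01):
    t=b[m&(b[...,2]>=lo)&(b[...,2]<lo+.01)]
    if len(t): print("%.3f"%lo,len(t),np.percentile(t[:,1],[10,50]))
```

```text
[ 0.5582 -0.0626  0.2159] [-0.0001 -0.     -0.0006 -0.0022  0.0017  0.0019  0.0023] [ 1.6623  0.6265 -1.7386] 0.24189646658640876 25.057681761682034
0.130 94 [-0.0083 -0.0027]
0.140 83 [-0.0086 -0.0042]
0.150 55 [-0.0087 -0.0062]
0.160 53 [-0.0094 -0.0075]
0.170 134 [-0.0471 -0.0128]
0.180 58 [-0.0444 -0.0084]
0.190 46 [-0.0099 -0.0076]
0.200 48 [-0.0096 -0.0078]
0.210 27 [-0.0099 -0.0082]
```

View pics/f.png

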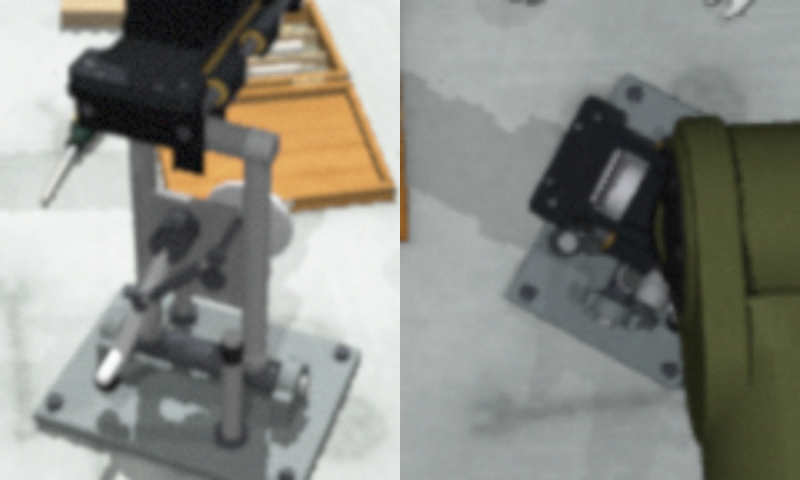

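The frame is upright: the near faces of the tubes sit at about -9 mm, which is their radius, with a slope of about 0.015 rad. The bar is gripped at 25 N, everything is still, and the kickstand is down. I hand it in.

```bash
python3 -c "
from bench import ctrl
print(ctrl.close_job())"
```

```text
the job is handed in; nothing more can be done
None
```

I handed the job in with the kickstand snapped down and the frame upright to within about 0.02 rad, its top bar gripped at 25 N; the first push slid off the tang, the second flipped it, nothing touched the bystanders, and no verdict was returned.

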